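Tighten the steam boiler's cover crisscross in two passes

TASK

Close the tilted cover of the pressing-iron boiler evenly with its four clamp knobs: going crisscross (a knob, then the one straight across from it, then the other two), first turn each about an eighth of a turn clockwise, and only when all four have had that, go round crisscross once more and tighten each fully to its stop. Leave the things standing around the boiler where they are.

Things in the scene. Friction and masses are not known exactly. Their poses are not given: they have to be found in the camera images.
- cover_centre (a point): Centre of the top face of the round steel cover (190 mm across) of a steam boiler fixed to the table. The cover leans 30 deg from level, its face looking up and roughly to the robot's right (-y of the world, within 0.53 rad). Axes: z out of the cover, square to it; x up its slope; y level, to the left when facing up the slope. A boss at the centre, 32 mm across, stands 12 mm high.
- grip_a (a point): Centre of the grip bar of clamp knob a (up the slope on the cover's +y side), on its axis, 70 mm from the cover's centre, 30 mm out from the face. Four alike: black bar 46 long, 12 thick, 24 mm tall, underside 18 mm off the face, on an 11 mm stud with a 28 mm washer 5 mm thick. Turns with the knob: x along the bar, y across it, z out along the axis, square to the cover.
- grip_b (a point): Centre of the grip bar of clamp knob b (down the slope on the +y side), on its axis, 70 mm from the cover's centre, 30 mm out from the face. Four alike: black bar 46 long, 12 thick, 24 mm tall, underside 18 mm off the face, on an 11 mm stud with a 28 mm washer 5 mm thick. Turns with the knob: x along the bar, y across it, z out along the axis, square to the cover.
- grip_c (a point): Centre of the grip bar of clamp knob c (down the slope on the -y side, straight across from knob a), on its axis, 70 mm from the cover's centre, 30 mm out from the face. Four alike: black bar 46 long, 12 thick, 24 mm tall, underside 18 mm off the face, on an 11 mm stud with a 28 mm washer 5 mm thick. Turns with the knob: x along the bar, y across it, z out along the axis, square to the cover.
- grip_d (a point): Centre of the grip bar of clamp knob d (up the slope on the -y side, straight across from knob b), on its axis, 70 mm from the cover's centre, 30 mm out from the face. Four alike: black bar 46 long, 12 thick, 24 mm tall, underside 18 mm off the face, on an 11 mm stud with a 28 mm washer 5 mm thick. Turns with the knob: x along the bar, y across it, z out along the axis, square to the cover.
- knob_a (a joint): Turn of clamp knob a: 0 = loose, bar pointing at the cover's centre; grows as it is tightened, clockwise seen from outside looking at the cover; fixed stop at 1.57 rad (90 deg, bar square to that line), fully tight. Starts at 0 to 0.25. Stiff by 0.05 N m of friction, stays where it is left, does not move along its axis.
- knob_b (a joint): Turn of clamp knob b: 0 = loose, bar pointing at the cover's centre; grows as it is tightened, clockwise seen from outside looking at the cover; fixed stop at 1.57 rad (90 deg, bar square to that line), fully tight. Starts at 0 to 0.25. Stiff by 0.05 N m of friction, stays where it is left, does not move along its axis.
- knob_c (a joint): Turn of clamp knob c: 0 = loose, bar pointing at the cover's centre; grows as it is tightened, clockwise seen from outside looking at the cover; fixed stop at 1.57 rad (90 deg, bar square to that line), fully tight. Starts at 0 to 0.25. Stiff by 0.05 N m of friction, stays where it is left, does not move along its axis.
- knob_d (a joint): Turn of clamp knob d: 0 = loose, bar pointing at the cover's centre; grows as it is tightened, clockwise seen from outside looking at the cover; fixed stop at 1.57 rad (90 deg, bar square to that line), fully tight. Starts at 0 to 0.25. Stiff by 0.05 N m of friction, stays where it is left, does not move along its axis.
- cone_mid (a point): Bystander: middle of a loose blue thread cone, 68 mm across, 120 mm tall, standing on the table behind the high side of the cover.
- jar_mid (a point): Bystander: middle of a loose clear jar with a red cap, 64 mm across, 85 mm tall, on the table in front of the low side of the cover.
- tin_mid (a point): Bystander: middle of a loose flat steel tin, 90 x 60 x 28 mm, on the table in front of the low side of the cover, nearer the robot than the jar.

How it is judged (in metres and radians):
On the way, in this order (a step that is already met when the one before it is completed fails the run):
1. First pass, first pair: two knobs straight across from each other are part-turned (0.4 to 1.2 rad), the other two not yet (below 0.35 rad) (((value of joint knob_a between 0.4 and 1.2 rad and value of joint knob_c between 0.4 and 1.2 rad and value of joint each of knob_b, knob_d below 0.35 rad) or (value of joint knob_b between 0.4 and 1.2 rad and value of joint knob_d between 0.4 and 1.2 rad and value of joint each of knob_a, knob_c below 0.35 rad))), for 0.2 s.
2. First pass done: all four knobs are part-turned (0.4 to 1.2 rad) (value of joint knob_a between 0.4 and 1.2 rad and value of joint knob_b between 0.4 and 1.2 rad and value of joint knob_c between 0.4 and 1.2 rad and value of joint knob_d between 0.4 and 1.2 rad), for 0.2 s.
3. Second pass, first pair: two knobs straight across from each other are at their stops (over 1.43 rad), the other two still part-turned (below 1.3 rad) (((value of joint each of knob_a, knob_c above 1.43 rad and value of joint each of knob_b, knob_d below 1.3 rad) or (value of joint each of knob_b, knob_d above 1.43 rad and value of joint each of knob_a, knob_c below 1.3 rad))), for 0.2 s.
At the end, for the whole second after the job is handed in: All four knobs are tightened to their stops (each over 1.43 rad of 1.57) (value of joint each of knob_a, knob_b, knob_c, knob_d above 1.43 rad); the robot touches nothing.
It fails at once if a knob is run on to its stop (over 1.33 rad) while another has not had its first part turn (below 0.38 rad) (value of joint any of knob_a, knob_b, knob_c, knob_d above 1.33 rad and value of joint any of knob_a, knob_b, knob_c, knob_d below 0.38 rad).
It fails at once if a bystander (cone, jar or tin) is moved more than 30 mm or tipped (distance of any of cone_mid, jar_mid, tin_mid from where it was at the start of the episode above 0.03 m or angle between any of cone_mid, jar_mid, tin_mid's own z axis and vertical above 0.4 rad).
It also fails if it takes over 72 s, if anything falls off the work surface, if the arm or the gripper's body presses on something with over 40 N, if the wrist force passes 120 N, or if a joint passes its speed limit or range.

ROBOT

A 6-joint arm with a two-finger parallel gripper is mounted at the origin on the work surface. World frame = base frame: x ahead of the robot, y to its left, z up, the work surface at z = 0. Lengths are in m, angles in degrees, forces in N, time in s.
With the tool pointing down it reaches from about 0.35 to 0.875 m from the base axis. Payload 4.2 kg.
Tool frame: the origin (TCP) lies midway between the tips of the shut fingers; the grasp point (between the pads) lies 19 mm behind it; z points along the fingers, y is the line along which they close (so a half turn about z gives the same grasp; the last joint's range is limited). The gripper opens to 87 mm and grips with 3 to 60 N. Pads are 19 mm wide; open, the fingers measure 117 mm over their backs; the gripper's body (75 mm by 190 mm) begins 51 mm behind the grasp point.
Start: joints at [88.442, 22.042, 0.453, 0, -68.411, -14.817], TCP at [0.176, 0.6, 0.223] pointing down, gripper open.
Joint ranges: [-179.83, 179.83], [-69.29, 118.12], [-61.27, 80.66], [-181.25, 117.63], [-171.15, -9.14], [-177.46, 177.46]. Speed limits (degrees/s): [159.86, 159.86, 180, 180, 180, 180].

INTERFACE

Orientations are given as [roll, pitch, yaw] about the fixed x, y, z axes, in that order (R = Rz(yaw) Ry(pitch) Rx(roll)).
In Python, from workcell import env gives the robot as it stands. The module is installed in compiled form; this text tells all that it offers. Calls block until the motion is done:
- env.goto(position, orientation): joint-space move of the TCP to a pose.
- env.move_straight(position, rotation=None, rate=0.15, force_limit=None): straight line of the TCP; rotation=None keeps the orientation; rate is the mean speed in m/s. With force_limit (N) it stops when the force on the tool has changed by that much, and returns True; else False.
- env.set_joints(angles): joint-space move.
- env.gripper_to(opening, grasp_force=None): opening from 0.0 (shut) to 1.0 (fully open); grasp_force is the grip in N (None keeps the last); returns when the fingers have stopped.
- env.dwell(seconds).
- env.inverse_kinematics(position, orientation): joint angles nearest the present ones, or None.
- env.read_state(): the state.
- env.grab_frame(name): name is "scene" or "top"; returns a dict with "image" (384x512x3 uint8, blue, green, red), "fx", "fy", "cx", "cy" (pixels), "D" ([k1, k2, p1, p2, k3] as OpenCV has them; the pictures are not rectified), "position" and "orientation" of the camera in the world. Camera axes: x right, y up, looking along -z (the intrinsics and any distortion apply to the point x, -y, -z); pixel columns grow to the right and rows downward; lengths in m; the calibration is good to about 2 mm. A picture is of the moment at which its call begins. There is no depth.
A pose or a line that the arm cannot do raises env.Unreachable and nothing moves.
- env.close_job(): hands the job in; it is judged then, once.
Trained networks look in a picture, given as the dict that the camera call returned (one of the last four; its "shot" number tells which), for a name from the list of things; names that differ only in an ending like _2 or _b are one class to them, and where a whole thing is asked for, a point or a joint stands for the part that bears it (a point fixed in the world has none). Each returns a list of dicts, best first, with "score" (0 to 1); they miss things now and then, are a little off and sometimes report something else, mostly with a low value. They report only what shows in the picture. A call takes as long as a camera call.
- env.search_frame(picture, thing): "xyz" ([x, y, z] in m, in world coordinates, good to about 4 mm: the middle of the surface that is visible of it).
- env.trace(picture, thing): "mask" (384x512 bool, what is visible of it).
The state is a dict: "clock": time; "joint_positions": joint angles; "qvel": joint speeds; "joint_torque": joint torques, N m; "position": TCP position; "tool_rot": TCP orientation; "force": force on the tool from outside, world axes, zero at the start; "wrist_torque": the same for the moment, N m; "opening": opening from 0.0 (shut) to 1.0 (fully open); "finger_force": force on a finger pad.
Only numpy, scipy, OpenCV 4.12 (cv2) and the standard library are available. Lean on these libraries where they do the work, as an engineer would, in place of code of your own. Each camera call takes 0.05 s, during which the arm holds its last target. There are 200 camera calls.

## Working session

There is one attempt and no reset: what is moved stays moved. The work goes in short steps, each a Python script; the robot and the scene stay as the last script left them, time stands still between calls to the robot, and variables do not carry over. Pictures are saved under pics/ and viewed, at most 10 in all, crops included, and the job is handed in when it is done.

```bash
mkdir -p pics; python3 - <<'E'
from workcell import env
import cv2,numpy as np
s=env.read_state(); print(s['clock'],s['position'],s['tool_rot'])
for n in ("scene","top"):
    f=env.grab_frame(n); cv2.imwrite(f"pics/{n}0.png",f["image"]); print(n,f["position"],f["orientation"],f["fx"],f["fy"],f["cx"],f["cy"],f["D"])
    for t in ("cover_centre","grip_a","cone_mid","jar_mid","tin_mid"):
        try: print(t,[(np.round(d["xyz"],3).tolist(),round(d["score"],2)) for d in env.search_frame(f,t)])
        except Exception as e: print(t,e)
E
```

```text
0.0 [0.17600448 0.59907702 0.22146743] [ 1.79875624e+02 -3.76457384e-03 -1.63859543e+01]
scene [1.26214031 0.40761558 0.717443  ] [5.33093562e+01 8.77952190e-02 1.19509481e+02] 407.5717019022305 407.5717019022305 262.0892039178188 186.01074816242226 [-0.09620912  0.          0.          0.          0.        ]
cover_centre [([0.529, -0.139, 0.211], 0.63), ([0.468, -0.097, 0.235], 0.23)]
grip_a [([0.528, -0.214, 0.182], 0.77), ([0.469, -0.101, 0.236], 0.54), ([0.441, -0.181, 0.186], 0.54), ([0.52, -0.322, 0.055], 0.49), ([0.564, -0.143, 0.235], 0.46)]
cone_mid [([0.67, 0.058, 0.054], 0.92)]
jar_mid [([0.521, -0.322, 0.055], 0.57)]
tin_mid [([0.521, -0.138, 0.215], 0.68)]
top [0.4979905  0.04680608 0.92893767] [  6.62305187  -1.53130774 -89.89126892] 359.85030885756447 359.85030885756447 259.88592005570683 186.90329573133073 [-0.10719465  0.          0.          0.          0.        ]
cover_centre [([0.502, -0.145, 0.199], 0.92)]
grip_a [([0.431, -0.184, 0.187], 0.81), ([0.557, -0.146, 0.237], 0.81), ([0.521, -0.215, 0.191], 0.67), ([0.465, -0.102, 0.238], 0.54)]
cone_mid [([0.432, -0.183, 0.188], 0.67), ([0.652, 0.049, 0.08], 0.56)]
jar_mid [([0.498, -0.329, 0.081], 0.89)]
tin_mid [([0.362, -0.297, 0.025], 0.82)]
```

View pics/scene0.png

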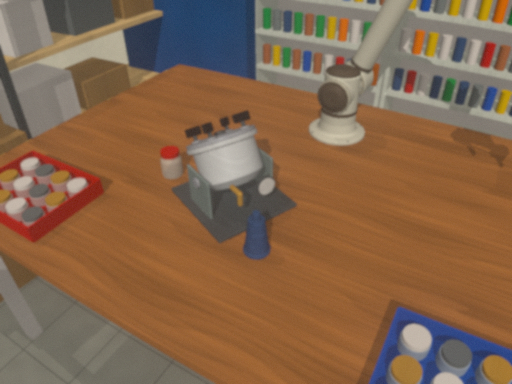

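View pics/top0.png

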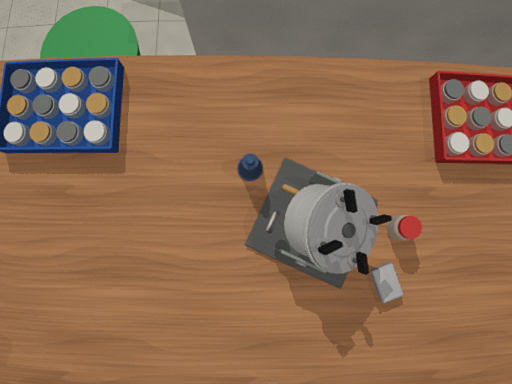

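The top view shows the boss at about (348,229). The knobs are at about (330,247) for a, (362,262) b, (380,220) c and (350,201) d, with the cone at (250,167), jar at (408,228) and tin at (388,284). The network points match this, except its "tin" in the scene view and its top "cone" guess. Next I fit the cover pose and bar angles to the bar silhouettes in both views.

```bash
cat > h.py <<'E'
import numpy as np,cv2
from scipy.spatial.transform import Rotation as R
from scipy.optimize import minimize,least_squares
def cover_R(yaw):  # yaw: direction of downhill (face lean) in the world
    z=np.array([.5*np.cos(yaw),.5*np.sin(yaw),np.cos(np.pi/6)])
    x=np.array([-np.cos(np.pi/6)*np.cos(yaw),-np.cos(np.pi/6)*np.sin(yaw),.5])
    return np.c_[x,np.cross(z,x),z]
PHI=dict(a=np.pi/4,b=3*np.pi/4,c=-3*np.pi/4,d=-np.pi/4)
def knob(p,k,q):  # p=[x,y,z,yaw]; grip centre and bar frame
    C=cover_R(p[3]); f=PHI[k]
    return p[:3]+C@[.07*np.cos(f),.07*np.sin(f),.03], C@R.from_euler('z',f-q).as_matrix()
def proj(f,P):
    Rc=R.from_euler('xyz',f["orientation"],degrees=True).as_matrix()
    L=(P-f["position"])@Rc*[1,-1,-1]
    K=np.array([[f["fx"],0,f["cx"]],[0,f["fy"],f["cy"]],[0,0,1]])
    return cv2.projectPoints(L,np.zeros(3),np.zeros(3),K,np.array(f["D"]))[0][:,0]
BOX=np.array([[i,j,k] for i in(-23,23) for j in(-6,6) for k in(-12,12)])/1000.
def render(f,p,qs,off=(0,0)):
    S=4; m=np.zeros((384*S,512*S),np.uint8)
    for k,q in zip("abcd",qs):
        c,B=knob(p,k,q); h=cv2.convexHull(((proj(f,c+BOX@B.T)+off+.5)*S).astype(np.int32))
        cv2.fillConvexPoly(m,h,255)
    return cv2.resize(m,(512,384),interpolation=cv2.INTER_AREA)/255.
E
cat > fit.py <<'E'
from workcell import env
from h import *
fs=[env.grab_frame(n) for n in("scene","top")]
p0=np.array([.497,-.147,.186,-1.2]); ms=[]
for f,n in zip(fs,("scene","top")):
    img=f["image"].max(2); 
    roi=cv2.dilate((render(f,p0,[.1]*4)>0).astype(np.uint8),np.ones((23,23)))
    m=((img<55)&(roi>0)).astype(float); ms.append(m); print(n,m.sum(),render(f,p0,[.1]*4).sum())
bl=lambda m,s:cv2.GaussianBlur(m,(0,0),s)
def cost(v,s,full=False):
    c=[((bl(render(f,v[:4],v[4:8]),s)-bl(m,s))**2).sum()/(bl(m,s)**2).sum() for f,m in zip(fs,ms)]
    return c if full else sum(c)
# initial yaw scan with q ~0.1, then refine
best=None
sc=np.array([.01,.01,.01,.15]+[.15]*4)
for yaw in(-2,-1.75,-1.5,-1.25,-1.0):
    v=np.r_[p0[:3],yaw,[.12]*4]
    for s in(4,2,1):
        u=minimize(lambda u:cost(v+u*sc*(s/4),s),np.zeros(8),method='Powell',options=dict(maxiter=6,xtol=.01,ftol=1e-4)).x; v=v+u*sc*(s/4)
    c=cost(v,1); print(yaw,c,v.round(4))
    if best is None or c<best[0]: best=(c,v)
v=best[1]; print(cost(v,1,True)); np.save("pose.npy",v)
for f,n,m in zip(fs,("scene","top"),ms):
    im=f["image"].copy(); e=cv2.Canny((render(f,v[:4],v[4:])*255).astype(np.uint8),50,150)
    big=cv2.resize(im,None,fx=4,fy=4,interpolation=cv2.INTER_CUBIC)
    S=4
    for k,q in zip("abcd",v[4:]):
        c,B=knob(v[:4],k,q); h=cv2.convexHull(((proj(f,c+BOX@B.T)+.5)*S).astype(np.int32)); cv2.polylines(big,[h],True,(0,255,0),1); cv2.putText(big,k,tuple(int(t) for t in h[0,0]),0,.8,(0,0,255),2)
    C=cover_R(v[3]); t=np.linspace(0,6.28,60); ring=v[:3]+(np.c_[.095*np.cos(t),.095*np.sin(t),0*t])@C.T
    cv2.polylines(big,[((proj(f,ring)+.5)*S).astype(np.int32)],True,(255,255,0),1)
    x,y=proj(f,v[None,:3])[0]*S; x,y=int(x),int(y); ms_=big[max(0,y-220):y+220,x-220:x+220]; cv2.imwrite(f"pics/fit_{n}.png",ms_)
a,b=[cv2.imread(f"pics/fit_{n}.png")[:440,:400] for n in("scene","top")]
cv2.imwrite("pics/fit.png",np.hstack([a,b]))
E
time python3 fit.py
```

```text
scene 0.0 588.5176470588235
top 590.0 1131.5176470588235
-2 inf [ 0.497 -0.147  0.186 -2.     0.12   0.12   0.12   0.12 ]
-1.75 inf [ 0.497 -0.147  0.186 -1.75   0.12   0.12   0.12   0.12 ]
-1.5 inf [ 0.497 -0.147  0.186 -1.5    0.12   0.12   0.12   0.12 ]
-1.25 inf [ 0.497 -0.147  0.186 -1.25   0.12   0.12   0.12   0.12 ]
-1.0 inf [ 0.497 -0.147  0.186 -1.     0.12   0.12   0.12   0.12 ]
[np.float64(inf), np.float64(0.8554871304804876)]fit.py:11: RuntimeWarning: divide by zero encountered in scalar divide
  c=[((bl(render(f,v[:4],v[4:8]),s)-bl(m,s))**2).sum()/(bl(m,s)**2).sum() for f,m in zip(fs,ms)]
  if (fx2 - fval) > delta:
  if 2.0 * (fx - fval) <= bnd:

real	2m3.575s
user	2m9.895s
sys	0m21.805s
```

```bash
python3 - <<'E'
from workcell import env
from h import *
for n in("scene","top"):
    f=env.grab_frame(n); P=np.array([[.67,.058,.06],[.52,-.322,.055],[.497,-.147,.186]])
    print(n,proj(f,P).round(0).tolist())
    r=env.trace(f,"grip_a"); u=np.zeros((384,512),bool)
    for d in r:
        ys,xs=np.where(d["mask"]); print(round(d["score"],2),d["mask"].sum(),xs.mean().round(),ys.mean().round(),f["image"].max(2)[d["mask"]].mean().round(),np.percentile(f["image"].max(2)[d["mask"]],[10,50,90]))
E
```

```text
scene [[257.0, 236.0], [172.0, 163.0], [222.0, 135.0]]
0.69 194 241.0 119.0 83.0 [ 60.  71. 131.]
0.67 100 225.0 123.0 83.0 [ 60.  80. 113.]
0.48 168 208.0 130.0 89.0 [ 60.   85.  127.3]
0.45 207 193.0 133.0 89.0 [ 62.  81. 133.]
top [[246.0, 158.0], [399.0, 219.0], [344.0, 229.0]]
0.9 322 327.0 245.0 55.0 [ 18.  27. 134.]
0.85 346 346.0 199.0 54.0 [ 17.  26. 126.]
0.65 330 359.0 262.0 54.0 [ 18.  27. 125.]
0.52 291 376.0 218.0 71.0 [ 19.  54. 135.]
```

```bash
python3 - <<'E'
from h import *
a=cv2.imread("pics/scene0.png")[95:150,175:265]; b=cv2.imread("pics/top0.png")[175:285,300:400]
g=lambda t:cv2.resize(t,(400,int(400*t.shape[0]/t.shape[1])),interpolation=cv2.INTER_CUBIC)
a,b=g(a),g(b); a=cv2.copyMakeBorder(a,0,b.shape[0]-a.shape[0],0,0,cv2.BORDER_CONSTANT)
cv2.imwrite("pics/zoom.png",np.hstack([a,b]))
E
```

```text
(no output)
```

View pics/zoom.png

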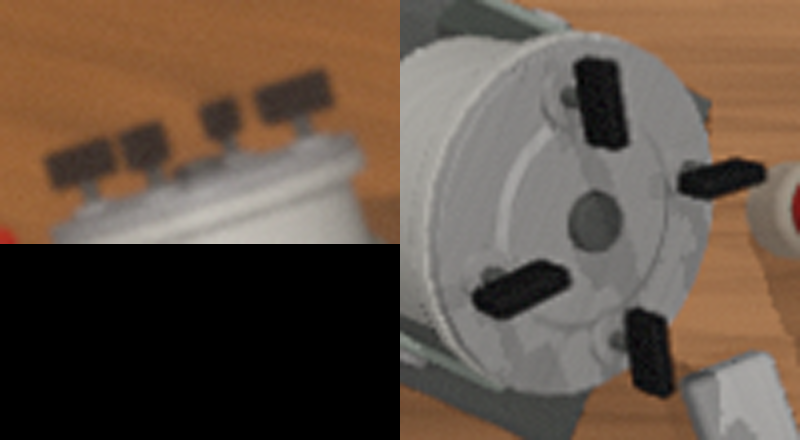

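The crop shows all four bars clearly, about 22×10 px in the top view. The cover faces right and slightly towards the robot, so its yaw is about -1.95; my first guess of -1.2 put the search region in the wrong place. I'll redo the fit with that.

```bash
python3 - <<'E'
s=open('fit.py').read()
s=s.replace("-1.2]); ms","-1.95]); ms").replace("m=((img<55)&","m=((img<(105 if n=='scene' else 65))&").replace("(-2,-1.75,-1.5,-1.25,-1.0)","(-1.95,-1.75)")
s=s.replace('img=f["image"].max(2)','img=cv2.medianBlur(f["image"].max(2),3)').replace("np.ones((23,23))","np.ones((17,17))")
open('fit.py','w').write(s)
E
time python3 fit.py
```

```text
scene 547.0 568.5764705882352
top 848.0 1122.7960784313725
-1.95 0.2113390544595502 [ 0.4964 -0.1535  0.1811 -1.9988  0.1788 -0.0357  0.2653 -0.053 ]
-1.75 0.22239376716993398 [ 0.4961 -0.1533  0.1809 -1.9928  0.1825 -0.0418  0.2768 -0.0239]
[np.float64(0.11273857863198576), np.float64(0.09860047582756444)]
real	2m7.179s
user	2m19.498s
sys	0m21.085s
```

View pics/fit.png

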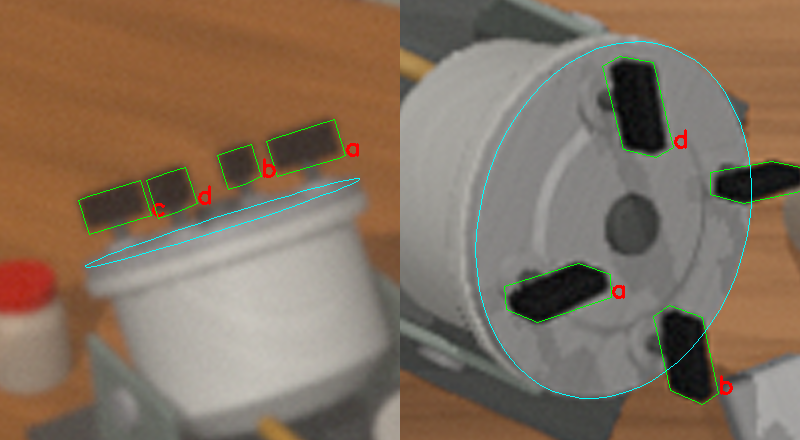

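The fit lies tight on all four bars in both views, to roughly 2–3 mm, and the starting angles come out in 0–0.25 within the error. Next I check joint feasibility for every grasp, without moving.

```bash
cat >> h.py <<'E'
def tool(p,k,q,out,flip):  # TCP pose gripping knob k at angle q, grasp point 'out' m beyond bar centre
    c,B=knob(p,k,q); s=-1 if flip else 1
    T=np.c_[B[:,0]*s,-B[:,1]*s,-B[:,2]]
    return c+B[:,2]*(out-.019), R.from_matrix(T).as_euler('xyz',degrees=True)
E
python3 - <<'E'
from workcell import env
from h import *
v=np.load("pose.npy"); print(env.read_state()['clock'])
for k in "abcd":
    print(k,knob(v[:4],k,0)[0].round(3))
    for fl in(0,1):
        for q,o in((.1,.1),(.1,.003),(.8,.003),(1.6,.003)):
            j=env.inverse_kinematics(*tool(v[:4],k,q,o,fl)); print(fl,q,o,None if j is None else np.round(j,1))
E
```

```text
1.0
a [ 0.463 -0.108  0.232]
0 0.1 0.1 [ -19.8    5.6   -4.7  -30.5  -78.7 -139.6]
0 0.1 0.003 [ -14.1    9.   -12.6  -32.5  -66.2 -138.4]
0 0.8 0.003 None
0 1.6 0.003 [-14.1   9.  -12.6 -32.5 -66.2 135.7]
1 0.1 0.1 [-19.8   5.6  -4.7 -30.5 -78.7  40.4]
1 0.1 0.003 [-14.1   9.  -12.6 -32.5 -66.2  41.6]
1 0.8 0.003 [-14.1   9.  -12.6 -32.5 -66.2   1.5]
1 1.6 0.003 [-14.1   9.  -12.6 -32.5 -66.2 -44.3]
b [ 0.427 -0.186  0.182]
0 0.1 0.1 [-30.3  10.3  -6.3 -30.5 -78.5 -37.4]
0 0.1 0.003 [-24.9  13.9 -14.2 -33.1 -66.2 -35.5]
0 0.8 0.003 [-24.9  13.9 -14.2 -33.1 -66.2 -75.7]
0 1.6 0.003 [ -24.9   13.9  -14.2  -33.1  -66.2 -121.5]
1 0.1 0.1 [-30.3  10.3  -6.3 -30.5 -78.5 142.6]
1 0.1 0.003 [-24.9  13.9 -14.2 -33.1 -66.2 144.5]
1 0.8 0.003 [-24.9  13.9 -14.2 -33.1 -66.2 104.3]
1 1.6 0.003 [-24.9  13.9 -14.2 -33.1 -66.2  58.5]
c [ 0.517 -0.227  0.182]
0 0.1 0.1 [-29.3  19.3   5.9 -30.3 -80.8  50.1]
0 0.1 0.003 [-24.7  22.3  -1.7 -32.3 -69.5  51.9]
0 0.8 0.003 [-24.7  22.3  -1.7 -32.3 -69.5  11.8]
0 1.6 0.003 [-24.7  22.3  -1.7 -32.3 -69.5 -34. ]
1 0.1 0.1 [ -29.3   19.3    5.9  -30.3  -80.8 -129.9]
1 0.1 0.003 [ -24.7   22.3   -1.7  -32.3  -69.5 -128.1]
1 0.8 0.003 [ -24.7   22.3   -1.7  -32.3  -69.5 -168.2]
1 1.6 0.003 [-24.7  22.3  -1.7 -32.3 -69.5 146. ]
d [ 0.553 -0.149  0.232]
0 0.1 0.1 [-20.6  15.4   7.5 -30.3 -81.2 129.9]
0 0.1 0.003 [-15.8  18.3  -0.2 -31.8 -69.7 131.4]
0 0.8 0.003 [-15.8  18.3  -0.2 -31.8 -69.7  91.3]
0 1.6 0.003 [-15.8  18.3  -0.2 -31.8 -69.7  45.4]
1 0.1 0.1 [-20.6  15.4   7.5 -30.3 -81.2 -50.1]
1 0.1 0.003 [-15.8  18.3  -0.2 -31.8 -69.7 -48.6]
1 0.8 0.003 [-15.8  18.3  -0.2 -31.8 -69.7 -88.7]
1 1.6 0.003 [ -15.8   18.3   -0.2  -31.8  -69.7 -134.6]
```

```bash
cat >> h.py <<'E'
FLIP=dict(a=1,b=0,c=0,d=1); OPEN=.5
def turn(env,p,k,q0,q1,force=20):
    t=lambda:round(env.read_state()["clock"],2)
    F=lambda:np.round(env.read_state()["force"]@knob(p,k,q0)[1],1)  # along bar, across bar, out
    ts=[t()]; env.goto(*tool(p,k,q0,.07,FLIP[k])); ts.append(t()); f0=F()
    hit=env.move_straight(tool(p,k,q0,.003,FLIP[k])[0],rate=.15,force_limit=15); ts.append(t())
    if hit:
        print("HIT",k,F()-f0,env.read_state()["position"]); env.move_straight(tool(p,k,q0,.07,FLIP[k])[0]); return False
    env.gripper_to(0.05,force); s=env.read_state(); ts.append(t())
    print(k,"opening mm",round(s["opening"]*87,1),"pad",np.round(s["finger_force"],1),"dF grip",F()-f0,"M",np.round(s["wrist_torque"]@knob(p,k,q0)[1],2))
    j=np.array(s["joint_positions"],float); j=np.array(env.inverse_kinematics(*tool(p,k,q0,.003,FLIP[k])))
    j[5]-=np.degrees(q1-q0); env.set_joints(j); s=env.read_state(); ts.append(t())
    print("  turned: j6 err",round(s["joint_positions"][5]-j[5],2),"dF",F()-f0,"M",np.round(s["wrist_torque"]@knob(p,k,q0)[1],2),"opening",round(s["opening"]*87,1))
    env.gripper_to(OPEN); ts.append(t())
    c,B=knob(p,k,q0); env.move_straight(tool(p,k,q0,.07,FLIP[k])[0],rate=.15); ts.append(t()); print("  ts",ts)
    return True
E
python3 - <<'E'
from workcell import env
from h import *
v=np.load("pose.npy"); p=v[:4]; v[4:]=np.clip(v[4:],0.0,.25)
s=env.read_state()["position"]
env.move_straight([s[0],s[1],.42],rate=.25); env.gripper_to(OPEN); print(env.read_state()["clock"])
print(turn(env,p,"a",v[4],.785))
f=env.grab_frame("scene"); cv2.imwrite("pics/a1.png",cv2.resize(f["image"][60:220,120:340],None,fx=3,fy=3))
E
```

```text
2.925
a opening mm 11.9 pad 20.0 dF grip [-2.2 -3.7 -0.8] M [-0.82  1.16  0.06]
  turned: j6 err -0.03 dF [-1.6 -5.1 -0.6] M [-0.94  1.17 -0.03] opening 11.5
  ts [2.92, 5.74, 6.34, 6.99, 7.62, 8.46, 9.06]
True
```

View pics/a1.png

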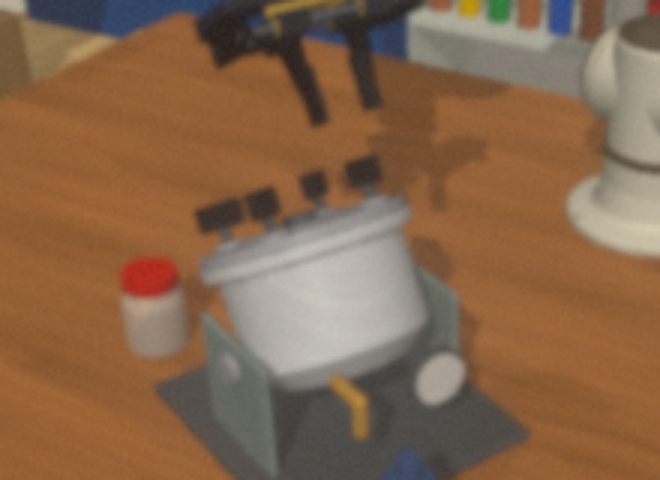

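The picture shows knob a's bar at (365,172), now foreshortened, so it has turned. The 12 mm grip reading confirms the grasp, and forces stayed small. Now c, b and d.

```bash
python3 - <<'E'
from workcell import env
from h import *
v=np.load("pose.npy"); p=v[:4]; q=np.clip(v[4:],0.0,.25)
for k,i in(("c",2),("b",1),("d",3)):
    if not turn(env,p,k,q[i],.785): break
f=env.grab_frame("scene"); cv2.imwrite("pics/p1.png",cv2.resize(f["image"][60:220,120:340],None,fx=3,fy=3))
E
```

```text
c opening mm 11.7 pad 20.0 dF grip [ 1.4  4.6 -2.1] M [ 0.78 -0.99 -0.  ]
  turned: j6 err 0.1 dF [ 0.7  5.5 -0.8] M [ 1.04 -1.1  -0.07] opening 12.2
  ts [9.11, 9.82, 10.43, 11.07, 11.65, 12.48, 13.08]
b opening mm 11.7 pad 20.0 dF grip [-0.1  1.4  0.1] M [ 1.13 -0.63  0.05]
  turned: j6 err 0.07 dF [-2.5 -3.   3.2] M [-0.13  0.17  0.06] opening 11.7
  ts [13.08, 13.82, 14.43, 15.07, 15.85, 16.68, 17.28]
d opening mm 11.7 pad 20.0 dF grip [ 0.9 -3.3  1.4] M [-1.27  0.63 -0.04]
  turned: j6 err 0.07 dF [2.9 1.1 2. ] M [-0.27  0.05  0.08] opening 11.9
  ts [17.28, 17.9, 18.5, 19.15, 19.93, 20.76, 21.36]
```

View pics/p1.png

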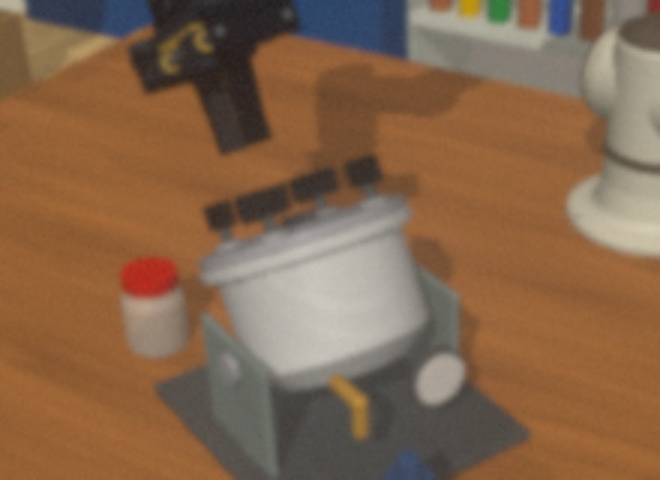

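All four bars are part-turned: in the picture a (365,172) and c (220,215) look short, b (315,184) and d (263,203) long. The jar hasn't moved. Second pass next, slightly past the nominal stop.

```bash
python3 - <<'E'
from workcell import env
from h import *
v=np.load("pose.npy"); p=v[:4]
for k in "acbd":
    if not turn(env,p,k,.785,1.61,25): break
s=env.read_state(); env.move_straight(np.array(s["position"])+[0,-.05,.12],rate=.2)
env.set_joints(np.array(env.read_state()["joint_positions"])-[40,0,0,0,0,0]); print(env.read_state()["clock"])
fs=[env.grab_frame(n) for n in("scene","top")]
o=[]
for f in fs:
    big=cv2.resize(f["image"],None,fx=4,fy=4,interpolation=cv2.INTER_CUBIC)
    for k in "abcd":
        c,B=knob(p,k,1.57); h=cv2.convexHull(((proj(f,c+BOX@B.T)+.5)*4).astype(np.int32)); cv2.polylines(big,[h],True,(0,255,0),1)
    x,y=(proj(f,p[None,:3])[0]*4).astype(int); o.append(big[y-220:y+220,x-200:x+200])
cv2.imwrite("pics/p2.png",np.hstack(o))
E
```

```text
a opening mm 11.6 pad 25.0 dF grip [-0.8 -4.4 -2. ] M [-1.31  1.21  0.07]
  turned: j6 err 0.11 dF [ 0.4 -4.3 -0.8] M [-1.51  0.92  0.51] opening 11.8
  ts [21.41, 22.82, 23.42, 24.07, 24.88, 25.71, 26.31]
c opening mm 11.8 pad 25.0 dF grip [ 0.7  5.1 -1.4] M [ 1.2  -1.17  0.01]
  turned: j6 err 0.11 dF [-0.4  5.3 -0.3] M [ 1.4  -0.93  0.49] opening 11.8
  ts [26.31, 27.25, 27.85, 28.5, 29.31, 30.14, 30.74]
b opening mm 11.8 pad 25.0 dF grip [ 0.7 -4.3  2.3] M [-0.17 -0.14  0.02]
  turned: j6 err 0.08 dF [ 0.2 -6.9  1.2] M [-1.05 -0.04  0.59] opening 11.8
  ts [30.74, 31.45, 32.05, 32.7, 33.51, 34.34, 34.94]
d opening mm 11.9 pad 25.0 dF grip [-0.6  3.3  2.4] M [-0.16  0.15  0.01]
  turned: j6 err 0.15 dF [-1.3  6.2  1.7] M [ 0.97 -0.06  0.63] opening 11.9
  ts [34.94, 35.57, 36.17, 36.82, 37.62, 38.46, 39.06]
41.3417
```

View pics/p2.png

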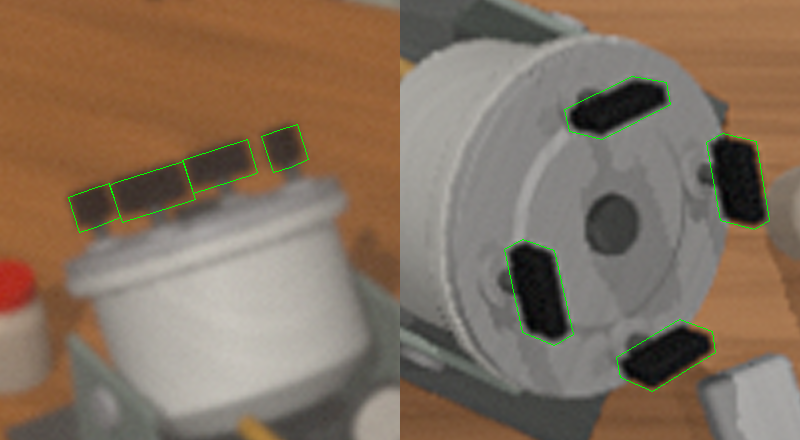

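All four bars match the outlines predicted at their stops in both views. Each turn ended with 0.5–0.6 N m of torque against the stop, against 0.05 N m of friction. The arm is clear, so I'm handing in.

```bash
python3 -c "
from workcell import env
print(env.close_job())"
```

```text
the job is handed in; nothing more can be done
None
```

All four clamp knobs were part-turned crisscross (a, c, b, d), then tightened to their stops in the same order, with the arm clear and nothing seen to have moved; the job was handed in at about 41 s, and no verdict was returned.

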